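# Put the spare levelling feet away in the drawer jar

### The arm

A 7-joint arm with a two-finger parallel gripper is mounted at the origin on the work surface. World frame = base frame: x ahead of the robot, y to its left, z up, the work surface at z = 0. Lengths are in m, angles in degrees, forces in N, time in s.
With the tool pointing down it reaches from about 0.425 to 0.925 m from the base axis. Payload 6.8 kg.
Tool frame: the origin (TCP) lies at the very end of the fingers, on their centre line; the grasp point (between the pads) lies 19 mm behind it; z points along the fingers, y is the line along which they close (so a half turn about z gives the same grasp; the last joint's range is limited). The gripper opens to 88 mm and grips with 3 to 60 N. Pads are 20 mm wide; open, the fingers measure 115 mm over their backs; the gripper's body (75 mm by 178 mm) begins 61 mm behind the grasp point.
Start: joints at [65.025, 27.33, 1.283, 89.118, -0.659, 63.558, -4.761], TCP at [0.217, -0.639, 0.223] pointing down, gripper open.
Joint ranges: [-169.35, 169.35], [-19.33, 120.38], [-80.79, 83.38], [13.8, 139.57], [-78.32, 258.32], [9.67, 109.79], [-169.56, 169.56]. Speed limits (degrees/s): [136.94, 136.94, 180, 180, 180, 180, 180].

### API

Orientations are given as [roll, pitch, yaw] about the fixed x, y, z axes, in that order (R = Rz(yaw) Ry(pitch) Rx(roll)).
In Python, from workcell import r gives the robot as it stands. The module is installed in compiled form; this text tells all that it offers.
- The arm moves only by the tool apply_moves, never from a script. Its argument "moves" is text: rows parted by semicolons, each of 5 numbers parted by spaces: the shift along the tool's x, y, z in mm, then the turn about the tool's z in rad, then the opening, from -1 (shut) to 1 (fully open). In form: x y z yaw hand; .... A call has 1 to 12 rows; each row shifts and turns the commanded pose from where the row before left it, along the tool's axes as they then stand; what a row does not reach is not made up. A row lasts 1/12 s, in which the tool goes at most 41.7 mm and 7.16 degrees, less where a joint would pass 70% of its speed; a pose out of reach is approached as far as the arm can. A call with a gripper value outside its range is refused whole. The fingers move at their own pace and stop on an object; "force" is the grip in N (left out, the last holds). Time passes only in rows, so rows that do not move let the fingers close. It gives the time, the measured TCP pose, the force, the opening and the grip force at its end, in the units of the state.
- r.observe(): the state, without advancing time (a new reading comes with each control period).
- r.snapshot(name): name is "scene" or "top"; returns the picture (400x640x3 uint8, red, green, blue); there is no depth.
- r.camera_params(name): a dict with "mtx" (3x3 intrinsics, pixels), "rvec" (rotation vector, rad) and "tvec" (3), from world to camera coordinates, as OpenCV has them. Camera axes: x right, y down, z forward; pixel columns grow to the right and rows downward; lengths in m; the calibration is good to about 2 mm. A picture is of the moment at which its call begins. camera_params takes no time and is no camera call.
- r.sign_off(): hands the job in; it is judged then, once.
The state is a dict: "time": time; "q": joint angles; "qd": joint speeds; "joint_torque": joint torques, N m; "eef_pos": TCP position; "eef_rot": TCP orientation; "force": force on the tool from outside, world axes, zero at the start; "wrist_torque": the same for the moment, N m; "finger_gap": finger opening in m; "gripper_force": force on a finger pad.
Only numpy, scipy, OpenCV 4.12 (cv2) and the standard library are available. Lean on these libraries where they do the work, as an engineer would, in place of code of your own. Each camera call takes 0.05 s, during which the arm holds its last target. There are 200 camera calls.

### The job

Pull the cabinet drawer open, feed every one of the small levelling feet standing on the bench down through the narrow neck of the jar in the drawer, then push the drawer fully shut again. Leave the one large levelling foot, the sanding pad and the other tools where they are.

Things in the scene. Friction and masses are not known exactly. Their poses are not given: they have to be found in the camera images.
- cabinet: Plywood bench cabinet fixed to the bench, 220 wide (its y), 215 deep (its x), 225 high, with one drawer filling its front. Origin at bench level at the middle of the front face; its x axis points into the cabinet (away from the robot), so the drawer slides out along its -x; z up. Its place and yaw vary.
- drawer (a joint): How far the drawer is pulled out, in m: 0 shut, 0.18 at its stop; stands 0.01 to 0.04 ajar at the start. Sliding takes about 3 to 5 N and the drawer stays where it is left. A jar with a narrow neck is fixed upright in the drawer and comes out with it.
- drawer_handle (a point): Middle of the drawer's horizontal steel bar handle, 110 long (along its y axis), 10 in diameter, its centre 55 in front of the drawer face and 185 above the bench; the drawer face ends at 214. Axes as the cabinet; moves with the drawer.
- jar_mouth (a point): Centre of the top rim of the white jar fixed in the drawer, 202 above the bench; axes as the cabinet. Neck 58 clear, 68 outside, 30 tall, on a body 150 across; jar floor about 174 below the rim. Drawer shut: the rim is 11 under the cabinet top. Drawer fully out: it is 95 in front of the cabinet face and 85 behind the drawer's front panel, which rises 12 above the rim.
- foot1_mid (a point): A small levelling foot: heavy round steel disc base 42 in diameter and 14 thick, with an upright round-tipped threaded aluminium stud 14 in diameter; 62 tall in all, about 110 g. Point at its centre, half-way up (31 above the underside); z axis along the stud, from disc to tip. Stands on its disc. Four to six of these are present.
- foot2_mid (a point): A small levelling foot: heavy round steel disc base 42 in diameter and 14 thick, with an upright round-tipped threaded aluminium stud 14 in diameter; 62 tall in all, about 110 g. Point at its centre, half-way up (31 above the underside); z axis along the stud, from disc to tip. Stands on its disc. Four to six of these are present.
- foot3_mid (a point): A small levelling foot: heavy round steel disc base 42 in diameter and 14 thick, with an upright round-tipped threaded aluminium stud 14 in diameter; 62 tall in all, about 110 g. Point at its centre, half-way up (31 above the underside); z axis along the stud, from disc to tip. Stands on its disc. Four to six of these are present.
- foot4_mid (a point): A small levelling foot: heavy round steel disc base 42 in diameter and 14 thick, with an upright round-tipped threaded aluminium stud 14 in diameter; 62 tall in all, about 110 g. Point at its centre, half-way up (31 above the underside); z axis along the stud, from disc to tip. Stands on its disc. Four to six of these are present.
- foot5_mid (a point): A small levelling foot: heavy round steel disc base 42 in diameter and 14 thick, with an upright round-tipped threaded aluminium stud 14 in diameter; 62 tall in all, about 110 g. Point at its centre, half-way up (31 above the underside); z axis along the stud, from disc to tip. Stands on its disc. Four to six of these are present.
- foot6_mid (a point): A small levelling foot: heavy round steel disc base 42 in diameter and 14 thick, with an upright round-tipped threaded aluminium stud 14 in diameter; 62 tall in all, about 110 g. Point at its centre, half-way up (31 above the underside); z axis along the stud, from disc to tip. Stands on its disc. Four to six of these are present.
- bigfoot_mid (a point): The one large levelling foot: disc 75 in diameter and 20 thick, stud 20 in diameter, 100 tall. Point half-way up. It stands among the small ones and stays there; too big for the jar.
- sandpad_mid (a point): Round grey silicone sanding pad, 68 in diameter, 30 high, lying among the feet; point half-way up. Stays.
- router_mid (a point): Cordless trim router standing on its 100 square base, 217 tall, point on its axis 100 up. Stays.
- wrench_grip (a point): Chrome spindle wrench, 160 long, lying flat; point on its handle. Stays.
- clampA: Blue plastic spring clamp lying flat, about 140 long, 24 high; origin under its pivot. Stays.
- clampB: A second, equal blue spring clamp. Stays.
- pushstick: Cherry push stick lying on edge, about 295 long, 12 thick, 45 high; origin under its middle. Stays.
Things that resemble listed ones, but are neither listed nor needed, are in the scene too. Leave any pink look-alike of the part that bears foot2_mid alone.

How it is judged:
By the outcome, as a careful person would: the job done as asked, in the order asked, and still so for the second after the job is handed in, with the robot touching nothing.
Of foot1, foot2, foot3, foot4, foot5, foot6 only 4 to 6 are there at a start; the rules pass over those that are not, and their reading is None.
At some moment in a run one of foot1, foot2, foot3, foot4, foot5, foot6 may be knocked a few centimetres aside while the robot is not near it.
It also fails if it takes over 210 s, if anything falls off the work surface, if the arm or the gripper's body presses on something with over 40 N, if the wrist force passes 120 N, or if a joint passes its speed limit or range.

## Working session

There is one attempt and no reset: what is moved stays moved. The work goes in short steps, Python scripts to look and compute and a tool call to move; the robot and the scene stay as the last step left them, time stands still between calls to the robot, and variables do not carry over. Pictures are saved under pics/ and viewed, at most 14 in all, crops included, and the job is handed in when it is done.

Besides the shell and the picture viewer there is one more tool, called after "Request:" as name(argument=value, ...), one argument or row to a line, values as JSON. apply_moves: Moves the arm, as the interface text tells. Its arguments: {"type":"object","properties":{"moves":{"type":"string"},"force":{"type":"number"}},"required":["moves"]}

```bash
mkdir -p pics
cat > h.py <<'E'
import numpy as np, cv2
from workcell import r
def snap(name,fn,crop=None,s=1):
    im=r.snapshot(name)[:,:,::-1]
    cv2.imwrite('pics/raw_'+fn,im)
    if crop: x0,y0,x1,y1=crop; im=im[y0:y1,x0:x1]
    cv2.imwrite('pics/'+fn,cv2.resize(im,None,fx=s,fy=s,interpolation=cv2.INTER_CUBIC))
def cam(n):
    p=r.camera_params(n);R=cv2.Rodrigues(np.array(p['rvec'],float))[0];return np.array(p['mtx']),R,np.array(p['tvec'],float).ravel()
def ray(n,uv,z):
    K,R,t=cam(n);C=-R.T@t;d=R.T@np.linalg.solve(K,[uv[0],uv[1],1.]);return C+d*(z-C[2])/d[2]
def proj(n,P):
    K,R,t=cam(n);q=(R@np.atleast_2d(P).T).T+t;q=q@K.T;return q[:,:2]/q[:,2:]
E
python3 - <<'E'
from h import *
snap('scene','s0.png',s=1.25);snap('top','t0.png',s=1.25)
for n in('scene','top'):
    K,R,t=cam(n);print(n,K[0,0],-R.T@t,R[2])
print(r.observe())
E
```

```text
scene 413.55109159944743 [1.21279757 0.43676008 1.11867739] [-0.54070875 -0.35508881 -0.76259162]
top 439.60810565428187 [ 0.44789396 -0.03404847  1.60138764] [ 6.69676350e-02  9.12902069e-04 -9.97754731e-01]
{'time': 0.1, 'q': array([65.02629091, 27.37143097,  1.28074527, 89.16946995, -0.65796474,
       63.55667195, -4.76072218]), 'qd': array([-0.08290003, -0.0858817 ,  0.07738233, -0.23963095, -0.11969579,
        0.00267944, -0.10850677]), 'joint_torque': array([ 4.39850017e-03, -5.84087634e+01,  1.53987754e+00, -2.73313504e+01,
       -5.42124070e-02,  1.30716051e-02,  7.09618553e-05]), 'eef_pos': array([ 0.21712265, -0.63858594,  0.2217982 ]), 'eef_rot': array([-1.79910104e+02,  7.61944017e-03,  1.87816562e+01]), 'force': array([-0.04425728,  0.72238657, -0.03810746]), 'wrist_torque': array([ 0.0479096 , -0.04649428,  0.01567671]), 'gripper_force': 0.0, 'finger_gap': 0.0879398223139275}
```

View pics/s0.png

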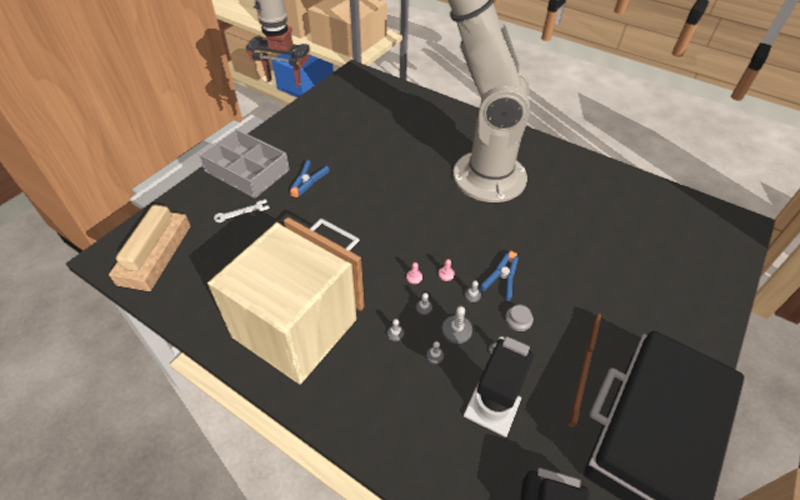

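View pics/t0.png

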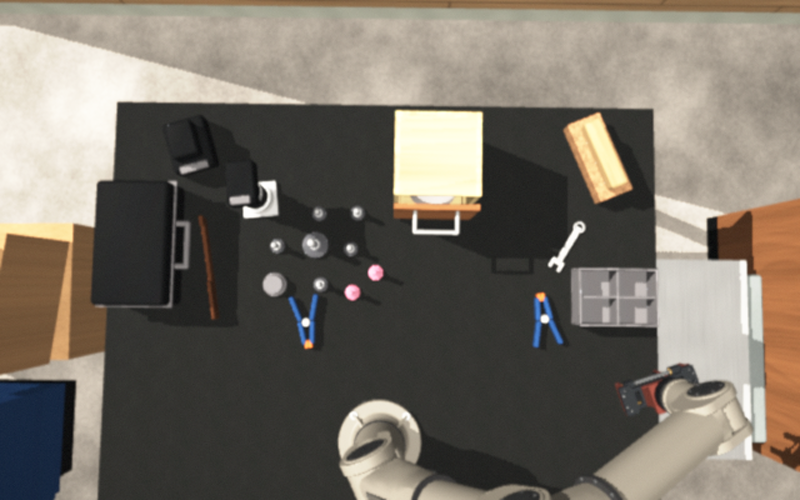

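The top view (800-px scale) shows five small feet, at (319,213), (358,212), (277,246), (351,249) and (320,284). The large foot is at (315,244), the pad at (274,284), and the pink look-alikes at (375,271) and (352,292), which I leave alone. The cabinet front and handle are near (437,220). Next I'll enlarge both areas to confirm.

Run:
```python
from h import *
im=cv2.imread('pics/raw_t0.png')
cv2.imwrite('pics/c1.png',cv2.resize(im[155:255,200:320],None,fx=6,fy=6,interpolation=cv2.INTER_CUBIC))
cv2.imwrite('pics/c2.png',cv2.resize(im[80:195,305:395],None,fx=5,fy=5,interpolation=cv2.INTER_CUBIC))
```

```text
(no output)
```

View pics/c1.png

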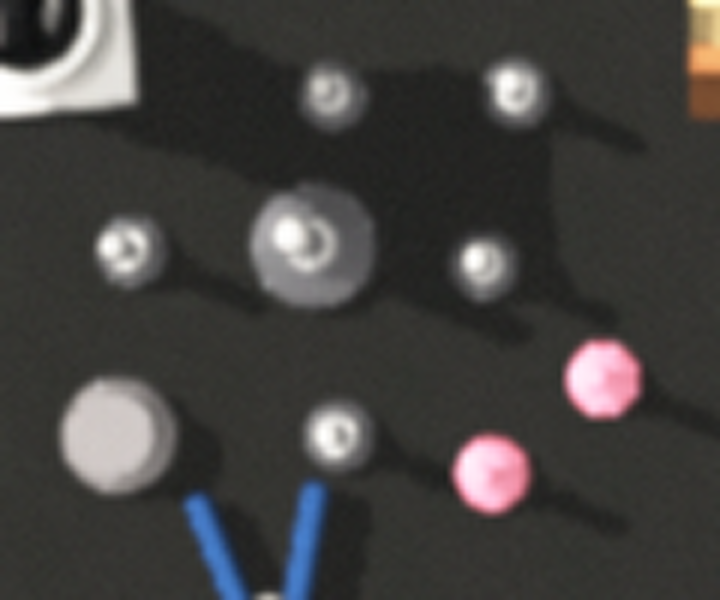

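View pics/c2.png

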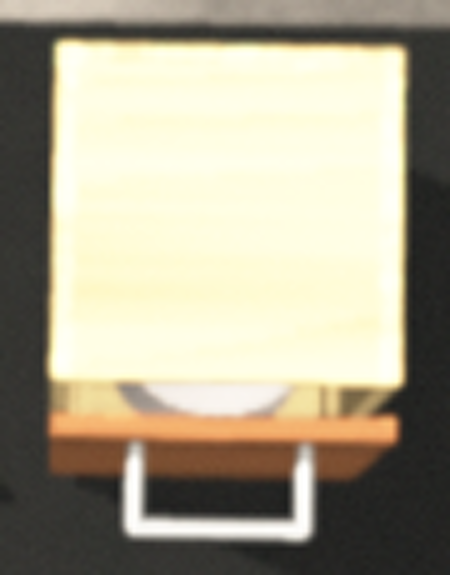

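The enlarged top view confirms five metal small feet, with disc centres in the crop at (334,98), (518,93), (131,251), (485,266) and (340,436). The two pink ones and the 75 mm foot are distinct. In the cabinet crop, the handle bar runs (125..313, 529) and the cabinet top corners are (50,382), (405,383), (57,42) and (405,45).

Run:
```python
from h import *
g=lambda p,o,s:(o[0]+(p[0]+.5)/s-.5,o[1]+(p[1]+.5)/s-.5)
for p in[(334,98),(518,93),(131,251),(485,266),(340,436),(313,247)]: print('foot',ray('top',g(p,(200,155),6),.012).round(4))
for p in[(603,379),(492,475)]: print('pink',ray('top',g(p,(200,155),6),.012).round(4))
print('pad',ray('top',g((118,435),(200,155),6),.02).round(4), 'clamp tips',[ray('top',g(p,(200,155),6),.02).round(3) for p in((195,497),(315,487))])
for p in[(125,529),(313,531)]: print('handle',ray('top',g(p,(305,80),5),.185).round(4))
for p in[(50,382),(405,383),(57,42),(405,45)]: print('top',ray('top',g(p,(305,80),5),.225).round(4))
for p in[(50,417),(398,419)]: print('drawerface top',ray('top',g(p,(305,80),5),.214).round(4))
for p in[(222,181)]:print('router base',ray('top',p,.02).round(3))
```

```text
foot [0.6475 0.1846 0.012 ]
foot [0.6521 0.0731 0.012 ]
foot [0.5529 0.3051 0.012 ]
foot [0.5467 0.0911 0.012 ]
foot [0.4432 0.1764 0.012 ]
foot [0.5568 0.1953 0.012 ]
pink [0.4796 0.0188 0.012 ]
pink [0.421  0.0846 0.012 ]
pad [0.4419 0.3081 0.02  ] clamp tips [array([0.406, 0.261, 0.02 ]), array([0.413, 0.19 , 0.02 ])]
handle [ 0.582  -0.0807  0.185 ]
handle [ 0.5824 -0.2024  0.185 ]
top [ 0.6708 -0.031   0.225 ]
top [ 0.6732 -0.2552  0.225 ]
top [ 0.8897 -0.0324  0.225 ]
top [ 0.8908 -0.2545  0.225 ]
drawerface top [ 0.6501 -0.0313  0.214 ]
drawerface top [ 0.6519 -0.2526  0.214 ]
router base [0.608 0.303 0.02 ]
```

Request:
apply_moves(
  moves="0 0 -14 -0.113 -0.1;0 0 -14 -0.113 -0.1;0 0 -14 -0.113 -0.1;0 0 -14 -0.113 -0.1;0 0 -14 -0.113 -0.1;0 0 -14 -0.113 -0.1;0 0 -14 -0.113 -0.1;0 0 -14 -0.113 -0.1;0 0 -14 -0.113 -0.1;0 0 0 -0.113 -0.1;0 0 0 -0.113 -0.1;0 0 0 0 -0.1",
)

```text
time: 1.1
eef_pos: [0.2171, -0.639, 0.3484]
eef_rot: [-180.0, -0.0, 90.2]
force: [0.5, 0.7, -0.3]
finger_gap: 0.0394
gripper_force: 0.0
```

Request:
apply_moves(
  moves="31 23 0 0 -0.1;31 23 0 0 -0.1;31 23 0 0 -0.1;31 23 0 0 -0.1;31 23 0 0 -0.1;31 23 0 0 -0.1;31 23 0 0 -0.1;31 23 0 0 -0.1;31 23 0 0 -0.1;31 23 0 0 -0.1;31 23 0 0 -0.1;31 23 0 0 -0.1",
)

```text
time: 2.1
eef_pos: [0.4938, -0.2654, 0.3484]
eef_rot: [-180.0, -0.0, 89.8]
force: [0.1, -0.5, 0.1]
finger_gap: 0.0395
gripper_force: 0.0
```

Request:
apply_moves(
  moves="31 23 0 0 -0.1;31 23 0 0 -0.1;31 23 0 0 -0.1;31 23 0 0 -0.1;0 0 0 0 -0.1;0 0 0 0 -0.1",
)

```text
time: 2.6
eef_pos: [0.586, -0.1402, 0.3479]
eef_rot: [-179.9, -0.1, 90.1]
force: [-2.1, -1.4, -0.0]
finger_gap: 0.0397
gripper_force: 0.0
```

Request:
apply_moves(
  moves="-1 -3 35 0 -0.1;0 0 35 0 -0.1;0 0 35 0 -0.1;0 0 30 0 -0.1;0 0 25 0 -0.1;0 0 15 0 -0.1;0 0 7 0 -0.1;0 0 0 0 -0.1",
)

```text
time: 3.27
eef_pos: [0.5806, -0.1457, 0.1649]
eef_rot: [-179.8, 0.0, 89.8]
force: [0.6, -0.1, 0.3]
finger_gap: 0.0393
gripper_force: 0.0
```

Request:
apply_moves(
  moves="0 0 0 0 -1;0 0 0 0 -1;0 0 0 0 -1;0 0 0 0 -1;0 0 0 0 -1;0 0 0 0 -1",
  force=30,
)

```text
time: 3.77
eef_pos: [0.583, -0.1442, 0.1675]
eef_rot: [179.9, 0.0, 90.0]
force: [-0.1, 0.1, 3.6]
finger_gap: 0.0093
gripper_force: 30.0
```

Request:
apply_moves(
  moves="0 -7 0 0 -1;0 -14 0 0 -1;0 -14 0 0 -1;0 -14 0 0 -1;0 -14 0 0 -1;0 -14 0 0 -1;0 -14 0 0 -1;0 -14 0 0 -1;0 -14 0 0 -1;0 -12 0 0 -1;0 -8 0 0 -1;0 0 0 0 -1",
)

```text
time: 4.77
eef_pos: [0.442, -0.1436, 0.1674]
eef_rot: [-180.0, 0.0, 90.0]
force: [-3.0, 3.5, 9.7]
finger_gap: 0.0091
gripper_force: 30.0
```

Request:
apply_moves(
  moves="0 -4 0 0 -1;0 -4 0 0 -1;0 0 0 0 -1",
)

```text
time: 5.02
eef_pos: [0.4354, -0.1436, 0.1674]
eef_rot: [179.9, -0.0, 90.0]
force: [-0.3, 3.4, 10.3]
finger_gap: 0.0095
gripper_force: 30.0
```

Request:
apply_moves(
  moves="0 -3 0 0 -1;0 -3 0 0 -1;0 0 0 0 -1",
)

```text
time: 5.27
eef_pos: [0.4298, -0.1436, 0.1674]
eef_rot: [179.9, -0.0, 90.0]
force: [0.6, 3.3, 7.8]
finger_gap: 0.009
gripper_force: 30.0
```

Request:
apply_moves(
  moves="0 0 0 0 -0.1;0 0 0 0 -0.1;0 0 0 0 -0.1;0 0 -30 0 -0.1;0 0 -40 0 -0.1;0 0 -40 0 -0.1;0 0 -40 0 -0.1;40 0 0 0 -0.1;40 0 0 0 -0.1;40 0 0 0 -0.1;40 0 0 0 -0.1;0 0 0 0 -0.1",
)

```text
time: 6.27
eef_pos: [0.4284, 0.0233, 0.3169]
eef_rot: [180.0, -0.1, 90.6]
force: [-0.3, 0.2, -0.2]
finger_gap: 0.0393
gripper_force: 0.0
```

Run:
```python
from h import *
snap('top','t1.png',crop=(200,80,400,230),s=4)
```

```text
(no output)
```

View pics/t1.png

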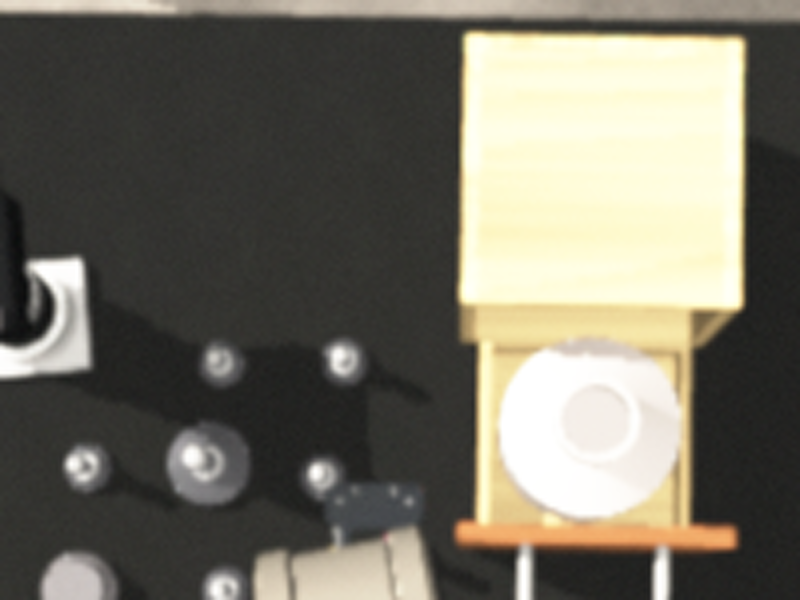

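The drawer is out, with the jar rim centred near crop (599,421). Feet 1–4 have not moved (foot 1 at (222,363), foot 2 at (343,362)).

Run:
```python
from h import *
g=lambda p:(200+(p[0]+.5)/4-.5,80+(p[1]+.5)/4-.5)
print('rim',ray('top',g((599,421)),.202),'panel',ray('top',g((458,524)),.214),ray('top',g((738,528)),.214),'cab',ray('top',g((460,304)),.225),ray('top',g((743,308)),.225))
for p in[(222,364),(344,362),(86,468),(322,476),(225,588)]: print('foot',ray('top',g(p),.012).round(4))
```

```text
rim [ 0.58292822 -0.14336943  0.202     ] panel [ 0.49861919 -0.03186418  0.214     ] [ 0.49850691 -0.25281634  0.214     ] cab [ 0.67195041 -0.03105405  0.225     ] [ 0.67184431 -0.2544748   0.225     ]
foot [0.6486 0.1851 0.012 ]
foot [0.652  0.0742 0.012 ]
foot [0.5521 0.3062 0.012 ]
foot [0.5478 0.0922 0.012 ]
foot [0.4454 0.1778 0.012 ]
```

Request:
apply_moves(
  moves="17 29.5 0 0.01 0.14;17 29.5 0 0 0.14;17 29.5 0 0 0.14;17 29.5 0 0 0.14;0 0 35 0 0.14;0 0 35 0 0.14;0 0 35 0 0.14;0 0 35 0 0.14;0 0 35 0 0.14;0 0 0 0 0.14",
)

```text
time: 7.15
eef_pos: [0.5432, 0.0794, 0.1346]
eef_rot: [-179.3, 0.2, 89.3]
force: [-0.4, -1.2, -0.5]
finger_gap: 0.0504
gripper_force: 0.0
```

Run:
```python
from h import *
o=r.observe();print(o['eef_pos'],o['eef_rot'])
snap('scene','s1.png',crop=(280,180,440,300),s=5)
for p in [(.648,.185),(.652,.074),(.552,.306),(.547,.0917),(.4445,.177)]: print(proj('scene',[[*p,.06],[*p,.012]]).round(1).tolist(), ((proj('scene',[*p,.06])-[280,180])*5).round())
```

```text
[0.54318733 0.07939646 0.13461407] [-179.28807437    0.18855181   89.34526531]
[[349.1, 273.3], [348.0, 281.4]] [[346. 467.]]
[[316.7, 255.9], [316.5, 264.2]] [[183. 379.]]
[[401.5, 270.0], [398.8, 278.1]] [[607. 450.]]
[[340.2, 234.9], [339.4, 243.5]] [[301. 274.]]
[[380.0, 225.5], [378.1, 234.2]] [[500. 227.]]
```

View pics/s1.png

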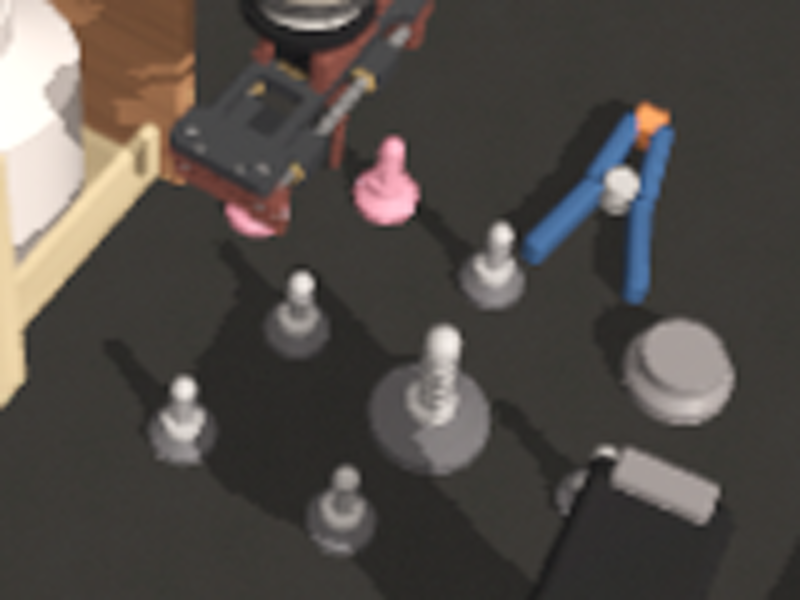

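The projected stud tips match the picture within 1 px (foot 4 tip at (301,277)). The gripper is a few mm off, so I'll correct it and descend.

Request:
apply_moves(
  moves="0 0 0 0 0.14;0 0 0 0 0.14",
)

```text
time: 7.37
eef_pos: [0.5493, 0.083, 0.1438]
eef_rot: [179.8, -0.0, 89.4]
force: [0.5, 0.3, 0.9]
finger_gap: 0.0502
gripper_force: 0.0
```

Request:
apply_moves(
  moves="9 -2 0 0 0.14;0 0 30 0 0.14;0 0 30 0 0.14;0 0 25 0 0.14;0 0 18 0 0.14;0 0 10 0 0.14;0 0 3 0 0.14;0 0 0 0 0.14;0 0 0 0 -1;0 0 0 0 -1;0 0 0 0 -1;0 0 0 0 -1",
  force=25,
)

```text
time: 8.37
eef_pos: [0.5465, 0.0921, 0.0265]
eef_rot: [179.9, -0.0, 89.4]
force: [0.8, -0.4, 0.3]
finger_gap: 0.0271
gripper_force: 0.0
```

Request:
apply_moves(
  moves="0 0 0 0 -1;0 0 0 0 -1;0 0 -3 0 -1;0 0 -10 0 -1;0 0 -20 0 -1;0 0 -30 0 -1;0 0 -30 0 -1;0 0 -35 0 -1;0 0 -35 0 -1;0 0 -35 0 -1;0 0 -35 0 -1;0 0 -35 0 -1",
)

```text
time: 9.37
eef_pos: [0.5451, 0.0922, 0.2961]
eef_rot: [-180.0, 0.0, 89.5]
force: [1.1, -1.1, -1.2]
finger_gap: 0.0133
gripper_force: 25.0
```

Request:
apply_moves(
  moves="-15 3 0 -0.009 -1;-30 5 0 0 -1;-35 6 0 0 -1;-35 6 0 0 -1;-35 6 0 0 -1;-35 5 0 0 -1;-28 4 0 0 -1;-16 2 0 0 -1;-6 0 0 0 -1;0 0 0 0 -1;0 0 0 0 -1;0 0 0 0 -1",
)

```text
time: 10.37
eef_pos: [0.5825, -0.1406, 0.294]
eef_rot: [180.0, -0.0, 90.1]
force: [0.2, 1.4, -1.8]
finger_gap: 0.0134
gripper_force: 25.0
```

Run:
```python
from h import *
snap('scene','s2.png',crop=(180,120,340,240),s=5)
o=r.observe();print(o['eef_pos'],o['eef_rot'])
t=o['eef_pos'];print((proj('scene',[t,t-[0,0,.0265],[.582,-.143,.202],[.577,-.143,.202]])-[180,120])*5)
```

```text
[ 0.58255281 -0.1407007   0.29402532] [ 1.79982438e+02 -3.18750367e-02  9.01202863e+01]
[[442.83456647 188.96803613]
 [446.37937061 221.96805403]
 [452.20163418 296.81945099]
 [457.32411805 291.80888451]]
```

View pics/s2.png

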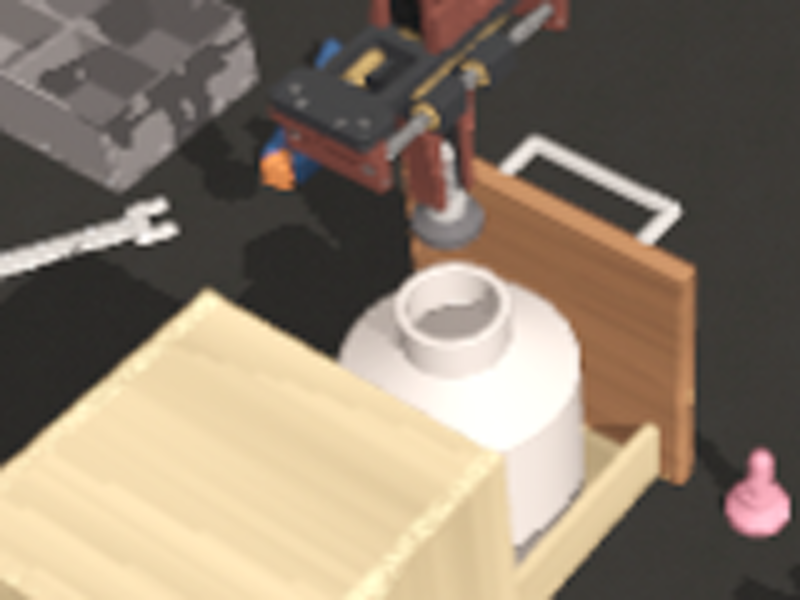

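The foot hangs upright over the jar, with its disc at (447,222) and the rim centred at (454,302). That agrees with the estimate, so I'll lower and release.

Request:
apply_moves(
  moves="-2 0 20 0 -1;0 0 25 0 -1;0 0 20 0 -1;0 0 12 0 -1;0 0 6 0 -1;0 0 0 0 -1;0 0 0 0 -1;0 0 0 0 0.14;0 0 0 0 0.14;0 0 0 0 0.14;0 0 0 0 0.14;0 0 0 0 0.14",
)

```text
time: 11.42
eef_pos: [0.5828, -0.1451, 0.2112]
eef_rot: [180.0, 0.0, 89.9]
force: [-0.3, -0.4, 0.1]
finger_gap: 0.0433
gripper_force: 0.0
```

Request:
apply_moves(
  moves="0 0 -30 0 0.14;0 0 -35 0 0.14;0 0 -35 0 0.14;30 4 0 0 0.14;35 8 0 0 0.14;35 9 0 0 0.14;35 14 0 0 0.14;35 14 0 0 0.14;30 14 0 0 0.14;15 7 0 0 0.14;0 0 0 0 0.14;0 0 0 0 0.14",
)

```text
time: 12.42
eef_pos: [0.6527, 0.0709, 0.3104]
eef_rot: [-180.0, -0.0, 90.1]
force: [-0.6, -0.3, -0.5]
finger_gap: 0.0505
gripper_force: 0.0
```

Run:
```python
from h import *
snap('scene','s3.png',crop=(180,120,420,300),s=3.333)
o=r.observe();print(o['eef_pos'],o['eef_rot'])
for p in [(.648,.185),(.652,.074),(.552,.306),(.4445,.177)]: print(((proj('scene',[*p,.06])-[180,120])*3.333).round())
```

```text
[0.65269275 0.0691502  0.31045784] [-1.79976883e+02  4.18768001e-02  8.99253238e+01]
[[564. 511.]]
[[456. 453.]]
[[738. 500.]]
[[667. 352.]]
```

View pics/s3.png

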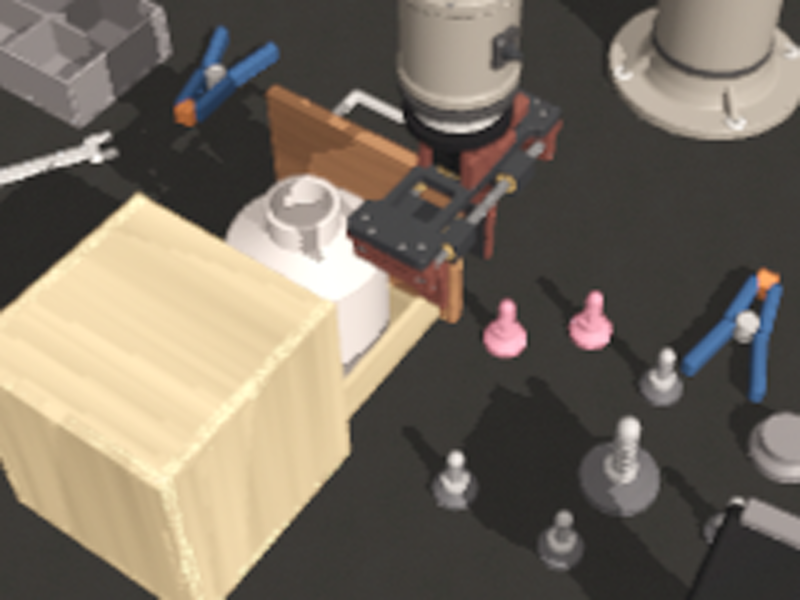

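Foot 4 is in the jar and the four remaining feet have not moved (foot 2 tip at (456,455)). Next is foot 2.

Request:
apply_moves(
  moves="4 -1 35 0 0.14;0 0 38 0 0.14;0 0 38 0 0.14;0 0 38 0 0.14;0 0 38 0 0.14;0 0 35 0 0.14;0 0 30 0 0.14;0 0 18 0 0.14;0 0 10 0 0.14;0 0 3 0 0.14;0 0 0 0 0.14;0 0 0 0 0.14",
)

```text
time: 13.47
eef_pos: [0.6529, 0.0735, 0.0292]
eef_rot: [179.9, -0.0, 89.9]
force: [-0.0, 0.1, -0.2]
finger_gap: 0.0503
gripper_force: 0.0
```

Request:
apply_moves(
  moves="0 0 0 0 -1;0 0 0 0 -1;0 0 0 0 -1;0 0 0 0 -1;0 0 0 0 -1;0 0 0 0 -1;0 0 -3 0 -1;0 0 -10 0 -1;0 0 -20 0 -1;0 0 -30 0 -1;0 0 -35 0 -1;0 0 -35 0 -1",
)

```text
time: 14.47
eef_pos: [0.6511, 0.0739, 0.1623]
eef_rot: [-179.9, -0.0, 90.0]
force: [1.0, -0.4, -1.9]
finger_gap: 0.0134
gripper_force: 25.0
```

Request:
apply_moves(
  moves="0 0 -35 0 -1;0 0 -35 0 -1;0 0 -35 0 -1;0 0 -30 0 -1;0 0 0 0 -1;0 0 0 0 -1",
)

```text
time: 14.97
eef_pos: [0.6524, 0.0745, 0.2983]
eef_rot: [179.8, -0.0, 90.0]
force: [-0.3, -0.2, -2.0]
finger_gap: 0.0134
gripper_force: 25.0
```

Request:
apply_moves(
  moves="-15 -8 0 0 -1;-30 -10 0 0 -1;-34 -12 0 0 -1;-34 -12 0 0 -1;-34 -12 0 0 -1;-32 -10 0 0 -1;-22 -4 0 0 -1;-12 -2 0 0 -1;-4 0 0 0 -1;0 0 0 0 -1;0 0 0 0 -1;0 0 0 0 -1",
)

```text
time: 15.97
eef_pos: [0.582, -0.1404, 0.2955]
eef_rot: [180.0, -0.1, 90.1]
force: [0.5, 0.5, -0.9]
finger_gap: 0.0134
gripper_force: 25.0
```

Request:
apply_moves(
  moves="0 0 20 0 -1;0 0 25 0 -1;0 0 20 0 -1;0 0 12 0 -1;0 0 5 0 -1;0 0 0 0 -1;0 0 0 0 -1;0 0 0 0 -1",
)

```text
time: 16.63
eef_pos: [0.5826, -0.1427, 0.215]
eef_rot: [179.9, 0.0, 90.0]
force: [-0.2, 0.1, -1.1]
finger_gap: 0.0135
gripper_force: 25.0
```

Request:
apply_moves(
  moves="0 0 0 0 0.14;0 0 0 0 0.14;0 0 0 0 0.14;0 0 0 0 0.14;0 0 0 0 0.14;0 0 -25 0 0.14;0 0 -35 0 0.14;0 0 -35 0 0.14;0 0 0 0 0.14",
)

```text
time: 17.38
eef_pos: [0.5849, -0.1427, 0.316]
eef_rot: [179.4, 0.1, 89.9]
force: [1.0, 0.7, 0.0]
finger_gap: 0.0501
gripper_force: 0.0
```

Request:
apply_moves(
  moves="20 -8 0 0 0.14;34 -15 0 0 0.14;34 -15 0 0 0.14;34 -15 0 0 0.14;34 -15 0 0 0.14;34 -15 0 0 0.14;34 -15 0 0 0.14;34 -15 0 0 0.14;32 -14 0 0 0.14;20 -8 0 0 0.14;10 -3 0 0 0.14;0 0 0 0 0.14",
)

```text
time: 18.38
eef_pos: [0.4431, 0.1793, 0.3089]
eef_rot: [180.0, -0.0, 90.2]
force: [0.7, -0.3, -0.4]
finger_gap: 0.0503
gripper_force: 0.0
```

Request:
apply_moves(
  moves="0 0 0 0 0.14;0 0 0 0 0.14",
)

```text
time: 18.55
eef_pos: [0.4448, 0.1753, 0.3084]
eef_rot: [-180.0, 0.0, 89.8]
force: [0.3, 0.6, 0.0]
finger_gap: 0.0502
gripper_force: 0.0
```

Run:
```python
from h import *
snap('scene','s4.png',crop=(220,120,420,300),s=3.333)
o=r.observe();print(o['eef_pos'],o['eef_rot'])
for p in [(.648,.185),(.552,.306),(.4445,.177)]: print(((proj('scene',[*p,.06])-[220,120])*3.333).round())
```

```text
[0.44482809 0.1752251  0.30838318] [-1.79980858e+02  2.47305529e-02  8.97625271e+01]
[[430. 511.]]
[[605. 500.]]
[[533. 352.]]
```

View pics/s4.png

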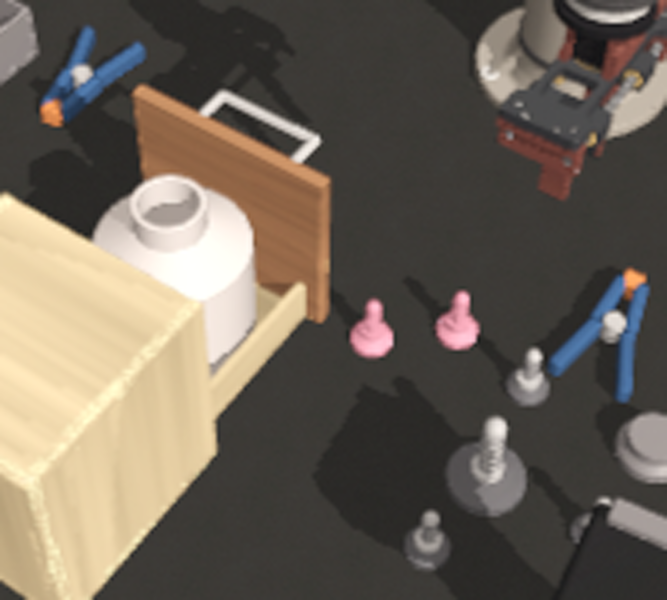

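Foot 2 is in, and foot 5's tip is at (533,353) as predicted. The blue clamp arm reaches close to it, so I'll turn 45° and close clear of the clamp.

Request:
apply_moves(
  moves="2 0 20 -0.112 0;0 0 25 -0.112 0;0 0 25 -0.112 0;0 0 25 -0.112 0;0 0 25 -0.112 0;0 0 25 -0.112 0;0 0 25 -0.112 0;0 0 25 0 0;0 0 0 0 0;0 0 0 0 0",
)

```text
time: 19.43
eef_pos: [0.4437, 0.1779, 0.1129]
eef_rot: [-179.9, -0.1, 134.7]
force: [0.1, 0.7, 0.3]
finger_gap: 0.044
gripper_force: 0.0
```

Request:
apply_moves(
  moves="0 0 25 0 0;0 0 25 0 0;0 0 20 0 0;0 0 12 0 0;0 0 3 0 0;0 0 0 0 0;0 0 0 0 -1;0 0 0 0 -1;0 0 0 0 -1;0 0 0 0 -1;0 0 0 0 -1;0 0 0 0 -1",
)

```text
time: 20.43
eef_pos: [0.4442, 0.1791, 0.0291]
eef_rot: [180.0, 0.0, 134.8]
force: [0.2, -1.3, 4.2]
finger_gap: 0.0136
gripper_force: 25.0
```

Request:
apply_moves(
  moves="0 0 -3 0 -1;0 0 -10 0 -1;0 0 -20 0 -1;0 0 -30 0 -1;0 0 -35 0.112 -1;0 0 -35 0.112 -1;0 0 -35 0.112 -1;0 0 -35 0.112 -1;0 0 -35 0.112 -1;0 0 -25 0.112 -1;0 0 -5 0.11 -1;0 0 0 0 -1",
)

```text
time: 21.43
eef_pos: [0.4445, 0.18, 0.2994]
eef_rot: [179.7, -0.0, 89.9]
force: [-0.3, -0.2, -1.3]
finger_gap: 0.0134
gripper_force: 25.0
```

Request:
apply_moves(
  moves="0 0 0 0 -1;0 0 0 0 -1",
)

```text
time: 21.6
eef_pos: [0.443, 0.1788, 0.2957]
eef_rot: [-179.9, 0.0, 90.3]
force: [-0.1, -1.0, -1.2]
finger_gap: 0.0134
gripper_force: 25.0
```

Request:
apply_moves(
  moves="-18 6 0 0 -1;-32 14 0 0 -1;-36 16 0 0 -1;-36 16 0 0 -1;-36 16 0 0 -1;-36 16 0 0 -1;-36 16 0 0 -1;-36 16 0 0 -1;-30 13 0 0 -1;-18 7 0 0 -1;-8 3 0 0 -1;0 0 0 0 -1",
)

```text
time: 22.6
eef_pos: [0.5829, -0.1438, 0.2953]
eef_rot: [-179.9, -0.1, 90.0]
force: [1.0, 0.7, -1.7]
finger_gap: 0.0134
gripper_force: 25.0
```

Request:
apply_moves(
  moves="0 0 0 0 -1;0 0 0 0 -1;0 0 0 0 -1;0 0 10 0 -1;0 0 20 0 -1;0 0 10 0 -1;0 0 0 0 -1;0 0 0 0 -1",
)

```text
time: 23.27
eef_pos: [0.5827, -0.1424, 0.2561]
eef_rot: [-179.9, -0.0, 90.1]
force: [0.7, 0.2, -0.5]
finger_gap: 0.0131
gripper_force: 25.0
```

Request:
apply_moves(
  moves="0 0 20 0 -1;0 0 15 0 -1;0 0 6 0 -1;0 0 0 0 -1;0 0 0 0 -1;0 0 0 0 0.14;0 0 0 0 0.14;0 0 0 0 0.14;0 0 0 0 0.14;0 0 0 0 0.14;0 0 -25 0 0.14;0 0 -35 0 0.14",
)

```text
time: 24.27
eef_pos: [0.581, -0.1428, 0.2733]
eef_rot: [-179.6, -0.1, 90.1]
force: [1.6, 0.4, 0.2]
finger_gap: 0.05
gripper_force: 0.0
```

Request:
apply_moves(
  moves="0 0 -35 0 0.14;30 6 0 0 0.14;36 7 0 0 0.14;36 7 0 0 0.14;36 7 0 0 0.14;36 7 0 0 0.14;36 7 0 0 0.14;36 7 0 0 0.14;36 7 0 0 0.14;28 6 0 0 0.14;15 4 0 0 0.14;0 0 0 0 0.14",
)

```text
time: 25.27
eef_pos: [0.647, 0.1877, 0.3105]
eef_rot: [-180.0, -0.2, 90.4]
force: [0.6, -0.4, 0.7]
finger_gap: 0.0503
gripper_force: 0.0
```

Request:
apply_moves(
  moves="0 0 0 0.112 0.14;0 0 0 0.112 0.14;0 0 0 0.112 0.14;0 0 0 0.112 0.14;0 0 0 0.112 0.14;0 0 0 0.112 0.14;0 0 0 0.112 0.14;0 0 0 0 0.14;0 0 0 0 0.14",
)

```text
time: 26.02
eef_pos: [0.648, 0.1811, 0.3108]
eef_rot: [180.0, 0.0, 45.3]
force: [1.1, -0.7, -0.0]
finger_gap: 0.05
gripper_force: 0.0
```

Run:
```python
from h import *
snap('scene','s5.png',crop=(220,120,420,300),s=3.333)
o=r.observe();print(o['eef_pos'],o['eef_rot'])
for p in [(.648,.185),(.552,.306)]: print(((proj('scene',[*p,.06])-[220,120])*3.333).round())
```

```text
[0.64798753 0.18138556 0.31077737] [1.79970431e+02 1.31939680e-02 4.52774670e+01]
[[430. 511.]]
[[605. 500.]]
```

View pics/s5.png

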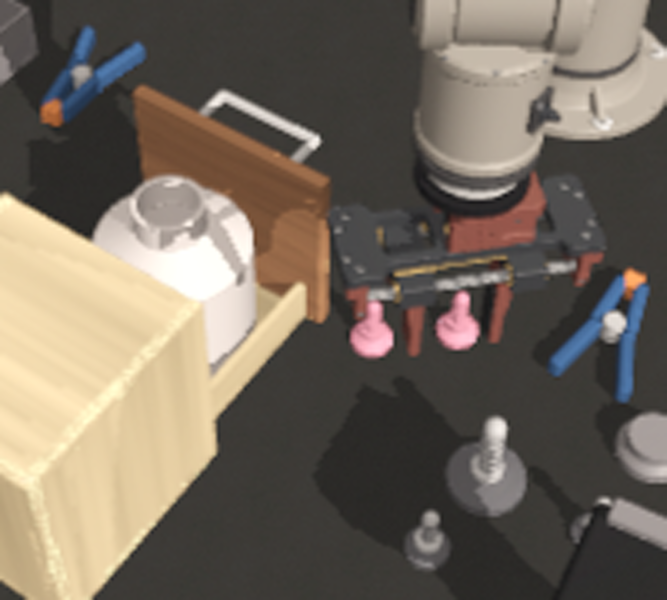

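Foot 5 is in. Foot 1's tip at (430,517) has not moved, so I'll take it now.

Request:
apply_moves(
  moves="3.5 -2 35 0 0.14;0 0 38 0 0.14;0 0 38 0 0.14;0 0 38 0 0.14;0 0 38 0 0.14;0 0 35 0 0.14;0 0 30 0 0.14;0 0 18 0 0.14;0 0 10 0 0.14;0 0 2 0 0.14;0 0 0 0 0.14;0 0 0 0 0.14",
)

```text
time: 27.07
eef_pos: [0.65, 0.1867, 0.0302]
eef_rot: [179.9, -0.1, 45.2]
force: [0.3, 0.2, 0.0]
finger_gap: 0.05
gripper_force: 0.0
```

Request:
apply_moves(
  moves="0 0 0 0 -1;0 0 0 0 -1;0 0 0 0 -1;0 0 0 0 -1;0 0 0 0 -1;0 0 0 0 -1;0 0 -3 0 -1;0 0 -10 0 -1;0 0 -20 0 -1;0 0 -30 0 -1;0 0 -35 0 -1;0 0 -35 0 -1",
)

```text
time: 28.07
eef_pos: [0.6484, 0.1862, 0.1633]
eef_rot: [-180.0, 0.0, 45.2]
force: [1.0, 0.7, -0.8]
finger_gap: 0.0134
gripper_force: 25.0
```

Request:
apply_moves(
  moves="0 0 -35 -0.112 -1;0 0 -35 -0.112 -1;0 0 -35 -0.112 -1;0 0 -30 -0.112 -1;0 0 0 -0.112 -1;0 0 0 -0.112 -1;0 0 0 -0.112 -1;0 0 0 0 -1;0 0 0 0 -1",
)

```text
time: 28.82
eef_pos: [0.6488, 0.1861, 0.2971]
eef_rot: [180.0, -0.0, 89.9]
force: [0.3, 0.5, -0.5]
finger_gap: 0.0133
gripper_force: 25.0
```

Request:
apply_moves(
  moves="-18 -4 0 0 -1;-34 -7 0 0 -1;-37 -7 0 0 -1;-37 -7 0 0 -1;-37 -7 0 0 -1;-37 -7 0 0 -1;-37 -7 0 0 -1;-37 -8 0 0 -1;-28 -6 0 0 -1;-18 -4 0 0 -1;-9 -2 0 0 -1;0 0 0 0 -1",
)

```text
time: 29.82
eef_pos: [0.5827, -0.1453, 0.2967]
eef_rot: [-180.0, 0.1, 89.7]
force: [0.5, -0.1, -1.7]
finger_gap: 0.0132
gripper_force: 25.0
```

Request:
apply_moves(
  moves="0 0 0 0 -1;0 0 0 0 -1;0 0 0 0 -1;0 0 10 0 -1;0 0 20 0 -1;0 0 10 0 -1;0 0 0 0 -1;0 0 0 0 -1",
)

```text
time: 30.48
eef_pos: [0.5829, -0.1423, 0.2559]
eef_rot: [-179.9, -0.0, 90.1]
force: [-0.7, -0.2, -0.7]
finger_gap: 0.0131
gripper_force: 25.0
```

Request:
apply_moves(
  moves="0 0 20 0 -1;0 0 15 0 -1;0 0 6 0 -1;0 0 0 0 -1;0 0 0 0 -1;0 0 0 0 0.14;0 0 0 0 0.14;0 0 0 0 0.14;0 0 0 0 0.14;0 0 0 0 0.14;0 0 -25 0 0.14;0 0 -35 0 0.14",
)

```text
time: 31.48
eef_pos: [0.5811, -0.143, 0.2734]
eef_rot: [-179.6, -0.1, 90.1]
force: [0.4, -0.6, -0.0]
finger_gap: 0.0499
gripper_force: 0.0
```

Request:
apply_moves(
  moves="0 0 -35 0 0.14;30 -2 0 0 0.14;38 -3 0 0 0.14;38 -3 0 0 0.14;38 -3 0 0 0.14;38 -3 0 0 0.14;38 -3 0 0 0.14;38 -3 0 0 0.14;38 -3 0 0 0.14;38 -3 0 0 0.14;38 -2 0 0 0.14;38 -2 0 0 0.14",
)

```text
time: 32.48
eef_pos: [0.5526, 0.2688, 0.3109]
eef_rot: [180.0, 0.0, 90.0]
force: [-0.0, 0.1, -0.8]
finger_gap: 0.0501
gripper_force: 0.0
```

Request:
apply_moves(
  moves="26 -1 0 0.112 0.14;12 0 0 0.112 0.14;0 0 0 0.112 0.14;0 0 0 0.112 0.14;0 0 0 0.112 0.14;0 0 0 0.112 0.14;0 0 0 0.112 0.14;0 0 0 0 0.14;0 0 0 0 0.14",
)

```text
time: 33.23
eef_pos: [0.5531, 0.3052, 0.3108]
eef_rot: [180.0, -0.0, 45.3]
force: [-0.2, -0.2, 0.8]
finger_gap: 0.0499
gripper_force: 0.0
```

Run:
```python
from h import *
snap('top','t5.png',crop=(200,100,400,250),s=4)
o=r.observe();print(o['eef_pos'],o['eef_rot'])
```

```text
[0.55311908 0.30512831 0.31072295] [ 1.79990714e+02 -2.21461872e-03  4.53468249e+01]
```

View pics/t5.png

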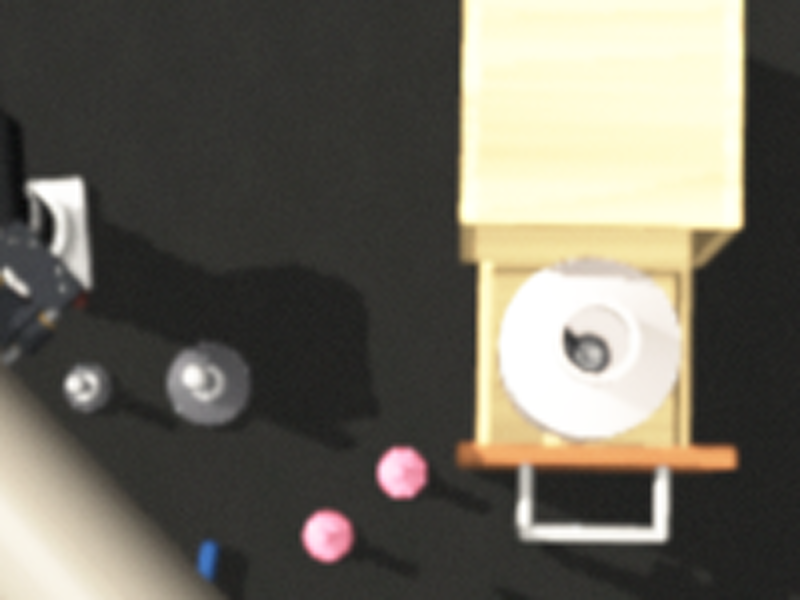

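Foot 1 is in the jar; a stud is visible inside at (588,352), well below the neck. Foot 3 is at (87,387), unmoved.

Request:
apply_moves(
  moves="0 -1 35 0 0.14;0 0 38 0 0.14;0 0 38 0 0.14;0 0 38 0 0.14;0 0 38 0 0.14;0 0 35 0 0.14;0 0 30 0 0.14;0 0 18 0 0.14;0 0 10 0 0.14;0 0 2 0 0.14;0 0 0 0 0.14;0 0 0 0 0.14",
)

```text
time: 34.28
eef_pos: [0.5534, 0.3065, 0.0301]
eef_rot: [180.0, -0.1, 45.2]
force: [-0.4, 0.7, 0.4]
finger_gap: 0.05
gripper_force: 0.0
```

Request:
apply_moves(
  moves="0 0 0 0 -1;0 0 0 0 -1;0 0 0 0 -1;0 0 0 0 -1;0 0 0 0 -1;0 0 0 0 -1;0 0 -3 0 -1;0 0 -10 0 -1;0 0 -20 0 -1;0 0 -30 0 -1;0 0 -35 0 -1;0 0 -35 0 -1",
)

```text
time: 35.28
eef_pos: [0.5518, 0.3056, 0.1633]
eef_rot: [-180.0, 0.1, 45.2]
force: [1.4, 0.4, -1.6]
finger_gap: 0.0132
gripper_force: 25.0
```

Request:
apply_moves(
  moves="0 0 -35 -0.112 -1;0 0 -35 -0.112 -1;0 0 -35 -0.112 -1;0 0 -30 -0.112 -1;0 0 0 -0.112 -1;0 0 0 -0.112 -1;0 0 0 -0.112 -1;0 0 0 0 -1;0 0 0 0 -1",
)

```text
time: 36.03
eef_pos: [0.5523, 0.3056, 0.297]
eef_rot: [-180.0, -0.0, 89.9]
force: [-0.4, 0.2, -1.3]
finger_gap: 0.0135
gripper_force: 25.0
```

Request:
apply_moves(
  moves="-18 1 0 0 -1;-34 2 0 0 -1;-38 3 0 0 -1;-38 3 0 0 -1;-38 3 0 0 -1;-38 3 0 0 -1;-38 3 0 0 -1;-38 3 0 0 -1;-38 3 0 0 -1;-38 3 0 0 -1;-38 2 0 0 -1;-28 1 0 0 -1",
)

```text
time: 37.03
eef_pos: [0.5825, -0.1203, 0.2967]
eef_rot: [-180.0, 0.1, 89.7]
force: [0.5, -0.9, -1.0]
finger_gap: 0.0138
gripper_force: 25.0
```

Request:
apply_moves(
  moves="-18 0 0 0 -1;-9 0 0 0 -1;0 0 0 0 -1;0 0 0 0 -1;0 0 0 0 -1;0 0 10 0 -1;0 0 20 0 -1;0 0 10 0 -1;0 0 0 0 -1;0 0 0 0 -1",
)

```text
time: 37.87
eef_pos: [0.5825, -0.1425, 0.256]
eef_rot: [-179.9, -0.0, 90.1]
force: [-0.4, -0.6, -0.6]
finger_gap: 0.0139
gripper_force: 25.0
```

Request:
apply_moves(
  moves="0 0 20 0 -1;0 0 15 0 -1;0 0 6 0 -1;0 0 0 0 -1;0 0 0 0 -1;0 0 0 0 0.14;0 0 0 0 0.14;0 0 0 0 0.14;0 0 0 0 0.14;0 0 0 0 0.14;0 0 -25 0 0;0 0 -35 0 0",
)

```text
time: 38.87
eef_pos: [0.5808, -0.1433, 0.2734]
eef_rot: [-179.6, -0.1, 90.1]
force: [-0.2, 0.0, 0.1]
finger_gap: 0.0437
gripper_force: 0.0
```

Request:
apply_moves(
  moves="0 0 -35 0 0;0 -25 0 0 -0.1;0 -35 0 0 -0.1;0 -35 0 0 -0.1;0 -32 0 0 -0.1;0 -18 0 0 -0.1;0 -8 0 0 -0.1;0 0 0 0 -0.1;0 0 0 0 -0.1",
)

```text
time: 39.62
eef_pos: [0.4307, -0.1435, 0.3112]
eef_rot: [179.9, 0.0, 90.0]
force: [-0.0, 0.4, 0.0]
finger_gap: 0.0398
gripper_force: 0.0
```

Run:
```python
from h import *
snap('scene','s6.png',crop=(200,120,440,300),s=3.333)
o=r.observe();print(o['eef_pos'],o['eef_rot'])
```

```text
[ 0.4311181  -0.14335129  0.31102245] [ 1.79923992e+02 -4.83572967e-03  9.00751861e+01]
```

View pics/s6.png

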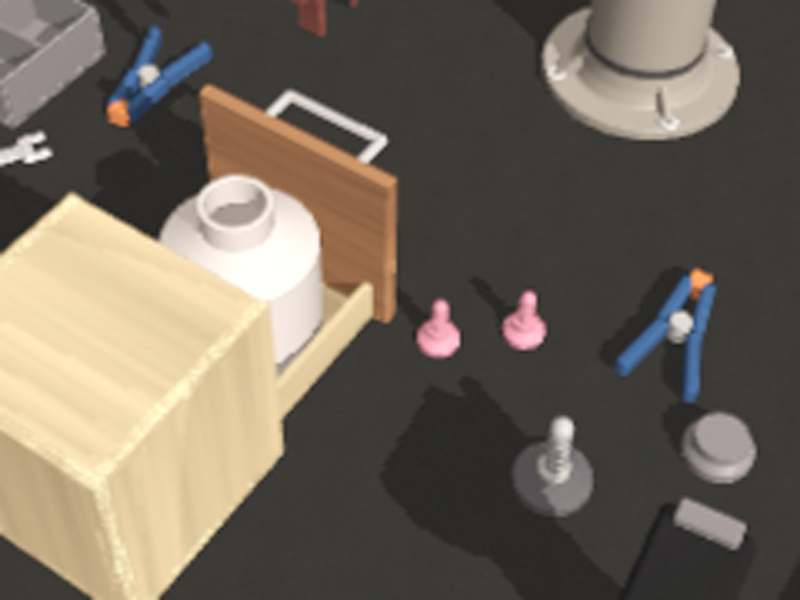

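All five feet are gone from the bench and nothing sticks out of the jar mouth at (237,210). The large foot, pad, pink ones and clamps are in place. I'll shut the drawer now.

Request:
apply_moves(
  moves="0 0 35 0 -0.1;0 0 35 0 -0.1;0 0 30 0 -0.1;0 0 24 0 -0.1;0 0 14 0 -0.1;0 0 6 0 -0.1;0 0 0 0 -0.1;0 0 0 0 -1;0 0 0 0 -1;0 0 0 0 -1;0 0 0 0 -1;0 0 0 0 -1",
)

```text
time: 40.67
eef_pos: [0.43, -0.1436, 0.1673]
eef_rot: [180.0, 0.0, 90.0]
force: [-4.4, -0.1, 2.6]
finger_gap: 0.0096
gripper_force: 5.8
```

Request:
apply_moves(
  moves="0 6 0 0 -1;0 12 0 0 -1;0 16 0 0 -1;0 18 0 0 -1;0 18 0 0 -1;0 18 0 0 -1;0 18 0 0 -1;0 18 0 0 -1;0 16 0 0 -1;0 12 0 0 -1;0 6 0 0 -1;0 0 0 0 -1",
  force=30,
)

```text
time: 41.67
eef_pos: [0.59, -0.1442, 0.1673]
eef_rot: [179.8, 0.1, 90.0]
force: [2.5, -2.9, 1.6]
finger_gap: 0.0092
gripper_force: 30.0
```

Request:
apply_moves(
  moves="0 4 0 0 -1;0 4 0 0 -1;0 4 0 0 -1;0 0 0 0 -1",
)

```text
time: 42.0
eef_pos: [0.6, -0.1443, 0.1673]
eef_rot: [180.0, 0.1, 90.0]
force: [0.9, -2.7, 4.9]
finger_gap: 0.0095
gripper_force: 30.0
```

Request:
apply_moves(
  moves="0 3 0 0 -1;0 3 0 0 -1;0 0 0 0 -1",
)

```text
time: 42.25
eef_pos: [0.6038, -0.1443, 0.1673]
eef_rot: [-179.8, 0.1, 90.0]
force: [-7.6, -3.3, 11.0]
finger_gap: 0.0096
gripper_force: 30.0
```

Request:
apply_moves(
  moves="0 3 0 0 -1;0 0 0 0 -1",
)

```text
time: 42.42
eef_pos: [0.6038, -0.1443, 0.1672]
eef_rot: [-179.4, 0.2, 90.0]
force: [-18.2, -2.2, 20.1]
finger_gap: 0.0091
gripper_force: 30.0
```

Request:
apply_moves(
  moves="0 3 0 0 -1;0 0 0 0 -1",
)

```text
time: 42.58
eef_pos: [0.6037, -0.1444, 0.1671]
eef_rot: [-179.0, 0.2, 90.0]
force: [-28.4, -2.0, 27.4]
finger_gap: 0.0089
gripper_force: 30.0
```

Request:
apply_moves(
  moves="0 2 0 0 -1;0 0 0 0 -1",
)

```text
time: 42.75
eef_pos: [0.6037, -0.1443, 0.167]
eef_rot: [-178.8, 0.2, 90.0]
force: [-35.1, -1.5, 32.2]
finger_gap: 0.0091
gripper_force: 30.0
```

Request:
apply_moves(
  moves="0 -8 0 0 -1;0 0 0 0 -1;0 0 0 0 -0.2;0 0 0 0 -0.2;0 0 0 0 -0.2;0 0 0 0 -0.2;0 0 -20 0 -0.2;0 0 -35 0 -0.2;0 0 -35 0 -0.2;0 0 -35 0 -0.2;0 -20 0 0 -0.2;0 -35 0 0 -0.2",
)

```text
time: 43.75
eef_pos: [0.554, -0.142, 0.2937]
eef_rot: [179.6, -0.1, 90.2]
force: [-1.5, -0.3, -0.4]
finger_gap: 0.0348
gripper_force: 0.0
```

Request:
apply_moves(
  moves="0 -35 0 0 -0.2;0 -35 0 0 -0.2;0 0 0 0 -0.2;0 0 0 0 -0.2",
)

```text
time: 44.08
eef_pos: [0.4797, -0.1435, 0.2918]
eef_rot: [-180.0, 0.1, 90.0]
force: [0.9, -0.5, -0.2]
finger_gap: 0.035
gripper_force: 0.0
```

Run:
```python
from h import *
a=None
snap('scene','s7.png',crop=None,s=1)
snap('top','t7.png',crop=None,s=1)
A=cv2.imread('pics/raw_s7.png')[120:320,150:450];B=cv2.imread('pics/raw_t7.png')[70:220,190:415]
A=cv2.resize(A,(450,300),interpolation=cv2.INTER_CUBIC);B=cv2.resize(B,(450,300),interpolation=cv2.INTER_CUBIC)
cv2.imwrite('pics/f.png',np.vstack([A,B]))
```

```text
(no output)
```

View pics/f.png

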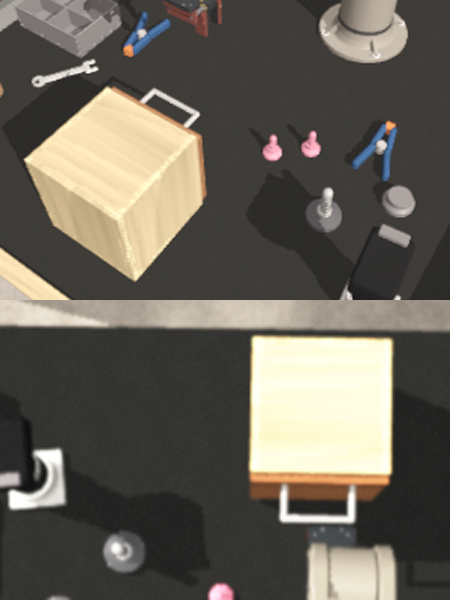

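The drawer panel is flush against the cabinet front and the bench holds only the things that were to stay. I pushed the drawer to a hard stop at about 35 N, and the gripper is clear. Handing in.

```bash
python3 -c "
from workcell import r
print(r.sign_off())"
```

```text
the job is handed in; nothing more can be done
None
```

All five small levelling feet are in the jar, the drawer is pushed shut against its stop, everything else was left in place, and the job was handed in at about 44 s of the 210 s allowed.

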